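Rack the rework nozzles by size

ROBOT

A 7-joint arm with a two-finger parallel gripper is mounted at the origin on a cart in front of the work surface, level with it; the furniture and walls round the work are solid. World frame = base frame: x ahead of the robot, y to its left, z up, the work surface at z = 0. Lengths are in m, angles in rad, forces in N, time in s.
With the tool pointing down it reaches from about 0.425 to 0.925 m from the base axis. Payload 6.8 kg.
Tool frame: the origin (TCP) lies at the very end of the fingers, on their centre line; the grasp point (between the pads) lies 19 mm behind it; z points along the fingers, y is the line along which they close (so a half turn about z gives the same grasp; the last joint's range is limited). The gripper opens to 85 mm and grips with 20 to 120 N. Pads are 22 mm wide; open, the fingers measure 114 mm over their backs; the gripper's body (76 mm by 85 mm) begins 54 mm behind the grasp point. The pads swing forward as they close: fully open they stand 13 mm farther back than shut.
Start: joints at [-1.296, 0.477, 0.022, 1.555, -0.011, 1.109, -0.083], TCP at [0.252, 0.626, 0.231] pointing down, gripper open.
Joint ranges: [-2.96, 2.96], [-0.34, 2.1], [-1.41, 1.46], [0.24, 2.44], [-1.37, 4.51], [0.17, 1.92], [-2.96, 2.96]. Speed limits (rad/s): [2.39, 2.39, 3.14, 3.14, 3.14, 3.14, 3.14].

INTERFACE

Orientations are given as a rotation vector (axis times angle).
In Python, from bench import get_obs, grab_frame, hand_in gives the robot as it stands.
- The arm moves only by the tool drive_tool, never from a script. Its argument "rows" is a list of rows, each an object with "offset": the shift along the tool's x, y, z as a fraction of full scale, a list of three; "rotation": the turn, a rotation vector about the tool's x, y, z as a fraction of full scale, a list of three; "claw": the opening, from 0 (shut) to 1 (fully open). In form: [{"offset": [tx, ty, tz], "rotation": [wx, wy, wz], "claw": claw}, ...]. A call has 1 to 20 rows; each row is the pose to reach, as a shift and turn from the pose commanded when the call began, along the tool's axes at that moment; what a row does not reach only later rows make up. Full scale, the value 1, is 0.15 m for a shift and 2 rad for a turn. A row lasts 1/12 s, in which the tool goes at most 41.7 mm and 7.16 degrees, less where a joint would pass 70% of its speed; a pose out of reach is approached as far as the arm can. A call with a number of a shift or a turn outside -1 to 1 is refused whole. A call with a gripper value outside its range is refused whole. The fingers move at their own pace and stop on an object; "force" is the grip in N (left out, the last holds). Time passes only in rows, so rows that repeat a pose let the fingers close. It gives the time, the measured TCP pose, the force, the opening and the grip force at its end, in the units of the state.
- get_obs(): the state, without advancing time (a new reading comes with each control period).
- grab_frame(name): name is "scene" or "top" or "wrist"; returns a dict with "frame" (400x640x3 uint8, red, green, blue), "z_map" (400x640 float32, m along the optical axis (not along the pixel's ray), 0 where there is no reading), "vfov" (degrees; the focal length in pixels is half the picture's height over the tangent of half this angle, whatever the lens; pixels are square), "cx", "cy" (the principal point, pixels), "R" (3x3) and "t" (3): a world point X has camera coordinates R X + t. Camera axes: x right, y down, z forward; pixel columns grow to the right and rows downward; lengths in m; the calibration is good to about 2 mm. The wrist camera is an equidistant fisheye: a pixel r from the principal point sees the ray r / f radians off the axis. A picture is of the moment at which its call begins.
- hand_in(): hands the job in; it is judged then, once.
The state is a dict: "clock": time; "joints": joint angles; "qvel": joint speeds; "tau": joint torques, N m; "tcp_pos": TCP position; "orientation": TCP orientation; "contact_force": force on the tool from outside, world axes, zero at the start; "moment": the same for the moment, N m; "grip_width": finger opening in m; "gripper_force": force on a finger pad.
Only numpy, scipy, OpenCV 4.12 (cv2) and the standard library are available. Lean on these libraries where they do the work, as an engineer would, in place of code of your own. Each camera call takes 0.05 s, during which the arm holds its last target. There are 200 camera calls.

TASK

Put the four loose square hot-air nozzles away on the pin rack, each with its collar dropped fully down over its own pin and its square outlet up, so that all six nozzles on the rack run in order of hood size from the smallest at one end to the largest at the other. The smallest and the largest are already on the two end pins and show which way the row runs: leave them where they are.

Things in the scene. Friction and masses are not known exactly. Their poses are not given: they have to be found in the camera images.
- nozzle_20: steel hot-air nozzle, square hood 20 x 20 mm, outlet up. Starts loose on the desk. Origin: centre of its collar's underside; z up, x and y square to the hood's faces. Below, round collar 26 mm wide (clamp ring 29 mm, screw lug on +x out to 21 mm), 22 mm bore open downward, z 0 to 26 mm. Flat hood walls, z 27 to 47 mm (top): grip there. About 46 g.
- nozzle_28: steel hot-air nozzle, square hood 28 x 28 mm, outlet up. Starts loose on the desk. Origin: centre of its collar's underside; z up, x and y square to the hood's faces. Below, round collar 26 mm wide (clamp ring 29 mm, screw lug on +x out to 21 mm), 22 mm bore open downward, z 0 to 26 mm. Flat hood walls, z 27 to 47 mm (top): grip there. About 52 g.
- nozzle_36: steel hot-air nozzle, square hood 36 x 36 mm, outlet up. Starts loose on the desk. Origin: centre of its collar's underside; z up, x and y square to the hood's faces. Below, round collar 26 mm wide (clamp ring 29 mm, screw lug on +x out to 21 mm), 22 mm bore open downward, z 0 to 26 mm. Flat hood walls, z 27 to 47 mm (top): grip there. About 59 g.
- nozzle_45: steel hot-air nozzle, square hood 45 x 45 mm, outlet up. Starts loose on the desk. Origin: centre of its collar's underside; z up, x and y square to the hood's faces. Below, round collar 26 mm wide (clamp ring 29 mm, screw lug on +x out to 21 mm), 22 mm bore open downward, z 0 to 26 mm. Flat hood walls, z 27 to 47 mm (top): grip there. About 66 g.
- nozzle_12: steel hot-air nozzle, square hood 12 x 12 mm, outlet up. Already on an end pin of the rack (either end). Origin: centre of its collar's underside; z up, x and y square to the hood's faces. Below, round collar 26 mm wide (clamp ring 29 mm, screw lug on +x out to 21 mm), 22 mm bore open downward, z 0 to 26 mm. Flat hood walls, z 27 to 47 mm (top): grip there. About 40 g.
- nozzle_54: steel hot-air nozzle, square hood 54 x 54 mm, outlet up. Already on an end pin of the rack (either end). Origin: centre of its collar's underside; z up, x and y square to the hood's faces. Below, round collar 26 mm wide (clamp ring 29 mm, screw lug on +x out to 21 mm), 22 mm bore open downward, z 0 to 26 mm. Flat hood walls, z 27 to 47 mm (top): grip there. About 73 g.
- pin_1: free pin 1 of 4, counted along the row between the rack's two end pins. Tapered aluminium pin, 14 mm thick at the foot, 6 mm at the tip, 21 mm tall. Origin: centre of its foot, on the rack's flat top 12 mm above the desk, where a seated nozzle's origin comes to lie; z up, y along the row (pin_1 to pin_4), x across. All six pins 64 mm apart in a line; dark steel rack 386 x 66 mm, fixed.
- pin_2: free pin 2 of 4, counted along the row between the rack's two end pins. Tapered aluminium pin, 14 mm thick at the foot, 6 mm at the tip, 21 mm tall. Origin: centre of its foot, on the rack's flat top 12 mm above the desk, where a seated nozzle's origin comes to lie; z up, y along the row (pin_1 to pin_4), x across. All six pins 64 mm apart in a line; dark steel rack 386 x 66 mm, fixed.
- pin_3: free pin 3 of 4, counted along the row between the rack's two end pins. Tapered aluminium pin, 14 mm thick at the foot, 6 mm at the tip, 21 mm tall. Origin: centre of its foot, on the rack's flat top 12 mm above the desk, where a seated nozzle's origin comes to lie; z up, y along the row (pin_1 to pin_4), x across. All six pins 64 mm apart in a line; dark steel rack 386 x 66 mm, fixed.
- pin_4: free pin 4 of 4, counted along the row between the rack's two end pins. Tapered aluminium pin, 14 mm thick at the foot, 6 mm at the tip, 21 mm tall. Origin: centre of its foot, on the rack's flat top 12 mm above the desk, where a seated nozzle's origin comes to lie; z up, y along the row (pin_1 to pin_4), x across. All six pins 64 mm apart in a line; dark steel rack 386 x 66 mm, fixed.
Not all that is in view belongs to the job. Leave any pink or turquoise look-alike of the nozzle_20 alone.

How it is judged:
By the outcome, as a careful person would: the job done as asked, in the order asked, and still so for the second after the job is handed in, with the robot touching nothing.
It also fails if it takes over 80 s, if anything falls off the work surface, if the arm or the gripper's body presses on something with over 40 N, if the wrist force passes 120 N, or if a joint passes its speed limit or range.

## Working session

There is one attempt and no reset: what is moved stays moved. The work goes in short steps, Python scripts to look and compute and a tool call to move; the robot and the scene stay as the last step left them, time stands still between calls to the robot, and variables do not carry over. Pictures are saved under pics/ and viewed, at most 14 in all, crops included, and the job is handed in when it is done.

Besides the shell and the picture viewer there is one more tool, called after ">>>" as name(argument=value, ...), one argument or row to a line, values as JSON. drive_tool: Moves the arm, as the interface text tells. Its arguments: {"type":"object","properties":{"rows":{"type":"array","items":{"type":"object","properties":{"offset":{"type":"array","items":{"type":"number"}},"rotation":{"type":"array","items":{"type":"number"}},"claw":{"type":"number"}}}},"force":{"type":"number"}},"required":["rows"]}

```bash
mkdir -p pics; ls; cat > h.py <<'E'
import numpy as np, cv2
from bench import get_obs, grab_frame, hand_in
def save(n,f): cv2.imwrite('pics/'+n+'.png',f['frame'][:,:,::-1])
def foc(f): return f['frame'].shape[0]/2/np.tan(np.radians(f['vfov'])/2)
def cloud(f):
    z=f['z_map']; v,u=np.mgrid[:z.shape[0],:z.shape[1]]; k=foc(f)
    P=np.stack([(u-f['cx'])/k*z,(v-f['cy'])/k*z,z],-1)
    return (P-np.array(f['t']))@np.array(f['R'])
def onplane(f,uv,h):
    uv=np.atleast_2d(uv).astype(float);k=foc(f);R=np.array(f['R']);t=np.array(f['t'])
    d=np.c_[(uv[:,0]-f['cx'])/k,(uv[:,1]-f['cy'])/k,np.ones(len(uv))]@R
    c=-R.T@t
    return c+d*((h-c[2])/d[:,2])[:,None]
E
python3 - <<'E'
from h import *
import pickle
for n in ['scene','top']:
    f=grab_frame(n); save(n+'0',f); pickle.dump(f,open(n+'0.pkl','wb'))
    print(n,f['vfov'],-np.array(f['R']).T@f['t'])
o=get_obs(); print(o)
E
```

```text
pics
scene 50.045977113025174 [ 0.2130862  -0.51502647  0.60661203]
top 45.50926148939003 [0.33870468 0.00231544 1.21404054]
{'clock': 0.1, 'joints': array([-1.29610838,  0.47770196,  0.02234915,  1.55634697, -0.01153957,
        1.10929588, -0.08306638]), 'qvel': array([ 0.00020448, -0.00223791,  0.00134278, -0.00261175, -0.00097869,
       -0.0006409 , -0.0010438 ]), 'tau': array([ 4.71425956e-03, -5.97762573e+01,  1.61384013e+00, -2.81957549e+01,
        1.28214262e-02,  5.01982140e-03, -1.40664116e-05]), 'tcp_pos': array([0.25192268, 0.6256546 , 0.2304358 ]), 'orientation': array([-5.97527906e-01, -3.08401429e+00,  2.52712586e-03]), 'contact_force': array([-0.07069248, -0.56433511, -0.98103562]), 'moment': array([-0.0404951 , -0.01370982,  0.04778775]), 'gripper_force': 0.0, 'grip_width': 0.08533447811609124}
```

View pics/scene0.png

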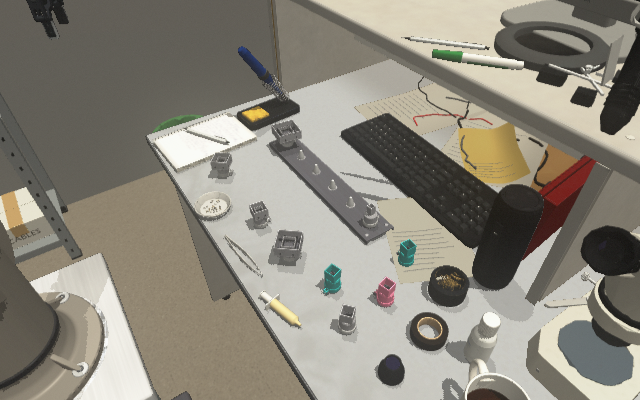

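View pics/top0.png

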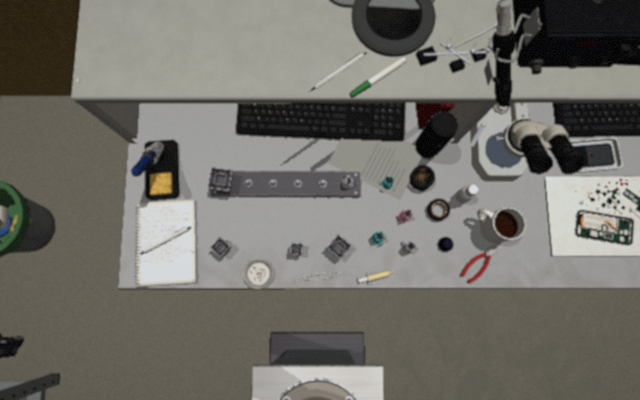

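Candidates in scene0: grey nozzles at (222,163), (259,213), (288,246), (347,320). The look-alikes to avoid are teal (333,279), teal (407,253) and pink (387,292). On the rack, the largest is at (287,132) and the smallest at (371,214). Next I'll measure hood tops and pins.

```bash
python3 - <<'E'
from h import *
import pickle
T=pickle.load(open('top0.pkl','rb'));S=pickle.load(open('scene0.pkl','rb'))
hit=[]
for n,f,items in (('scene',S,dict(a=(222,163),b=(259,213),c=(288,246),d=(347,320),big=(287,132),small=(371,214))),('top',T,dict(a=(221,248),b=(296,250),c=(338,247),d=(407,247),big=(220,181),small=(348,181)))):
    C=cloud(f)
    for k,(u,v) in items.items():
        h=0.059 if k in('big','small') else .047
        c0=onplane(f,(u,v),h-.01)[0]
        m=(abs(C[...,2]-h)<.005)&(np.hypot(C[...,0]-c0[0],C[...,1]-c0[1])<.045)&(f['z_map']>0)
        P=C[m]; 
        if len(P)<4: print(n,k,len(P)); continue
        (cx,cy),(w,hh),ang=cv2.minAreaRect((P[:,:2]*1000).astype(np.float32))
        print(n,k,len(P),'ctr',round(cx,1),round(cy,1),'size',round(w,1),round(hh,1),'ang',round(ang,1),'z',P[:,2].max().round(4))
# pins
    m=(C[...,2]>.026)&(C[...,2]<.036)&(f['z_map']>0)
    p0=onplane(f,(220,181) if n=='top' else (287,132),.05)[0];p1=onplane(f,(348,181) if n=='top' else (371,214),.05)[0]
    for i in range(1,5):
        q=p0+(p1-p0)*i/5
        mm=m&(np.hypot(C[...,0]-q[0],C[...,1]-q[1])<.025)
        print(n,'pin',i,mm.sum(),(C[mm].mean(0)*1000).round(1) if mm.any() else '',(q*1000).round())
def crop(f,u,v,w,h,s): return cv2.resize(f['frame'][v:v+h,u:u+w,::-1],None,fx=s,fy=s,interpolation=cv2.INTER_CUBIC)
cv2.imwrite('pics/c1.png',np.vstack([crop(S,200,110,200,120,4)]))
cv2.imwrite('pics/c2.png',crop(S,240,190,200,150,4))
cv2.imwrite('pics/c3.png',crop(T,200,160,230,110,3.4))
E
```

```text
scene a 103 ctr 437.9 238.6 size 41.3 37.4 ang 50.0 z 0.0482
scene b 92 ctr 433.0 51.1 size 30.8 28.0 ang 84.0 z 0.0486
scene c 179 ctr 438.0 -54.1 size 47.6 45.4 ang 49.5 z 0.0502
scene d 94 ctr 438.5 -229.8 size 21.5 20.2 ang 40.6 z 0.0491
scene big 140 ctr 604.9 241.2 size 60.2 54.4 ang 81.9 z 0.0614
scene small 42 ctr 603.3 -79.0 size 14.8 13.4 ang 85.0 z 0.0607
scene pin 1 14 [603.8 175.8  29.4] [603. 170.  50.]
scene pin 2 14 [603.9 112.1  29.6] [601. 105.  50.]
scene pin 3 15 [603.2  47.9  30.3] [599.  40.  50.]
scene pin 4 18 [602.6 -15.7  29.5] [597. -24.  50.]
top a 52 ctr 433.7 238.4 size 36.2 36.1 ang 46.7 z 0.0517
top b 33 ctr 429.8 52.1 size 27.3 27.1 ang 0.3 z 0.049
top c 60 ctr 433.9 -53.0 size 44.9 45.2 ang 48.9 z 0.051
top d 23 ctr 435.4 -229.0 size 19.5 21.2 ang 42.6 z 0.0512
top big 88 ctr 601.2 241.7 size 55.0 55.3 ang 80.7 z 0.0633
top small 16 ctr 598.6 -77.4 size 10.0 11.3 ang 89.4 z 0.0624
top pin 1 7 [601.2 178.1  29.3] [598. 178.  50.]
top pin 2 11 [599.6 113.5  29.8] [598. 114.  50.]
top pin 3 10 [598.8  50.2  29.7] [598.  50.  50.]
top pin 4 5 [598.7 -12.8  31.4] [598. -14.  50.]
```

View pics/c2.png

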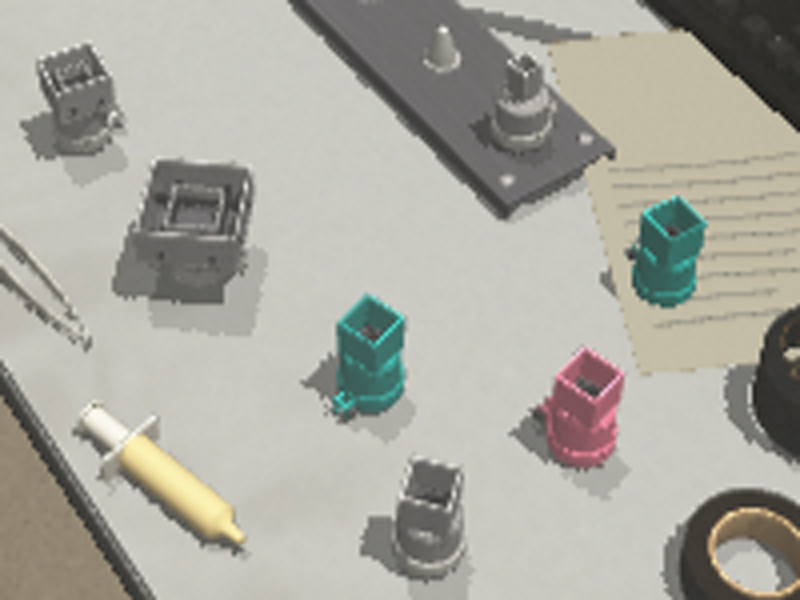

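View pics/c3.png

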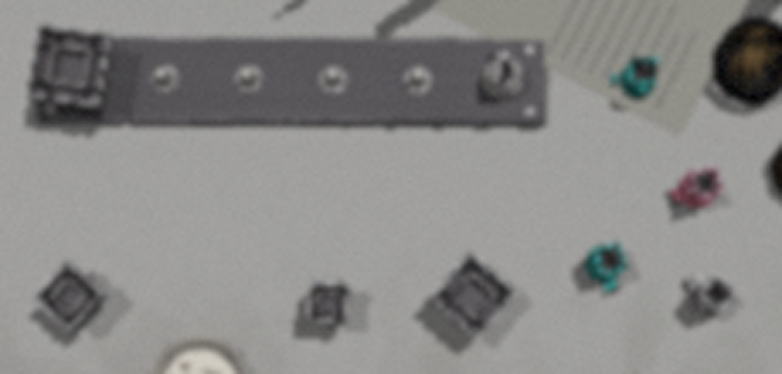

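c2 and c3 show steel nozzles b (c2 75,95), c (190,220) and d (430,510), plus a at c3 (70,298). They measure 28, 45, 20 and 36 mm. The largest is at the left end (+y), so the order toward −y is 54, 45, 36, 28, 20, 12.

```bash
cat >> h.py <<'E'
from scipy.spatial.transform import Rotation as Ro
def rel(*targets):
    "targets (x,y,z mm,yaw deg of tool y); prints offset / rotation fractions from present pose"
    o=get_obs(); R=Ro.from_rotvec(o['orientation']); p=o['tcp_pos']
    print('clock',round(o['clock'],2),'tcp',(p*1000).round(1),'yaw',np.degrees(np.arctan2(*R.as_matrix()[1::-1,1])).round(1),'j',o['joints'].round(2),'w',round(o['grip_width'],4),'g',round(o['gripper_force'],1),'F',o['contact_force'].round(1))
    for x,y,z,a in targets:
        d=R.inv().apply(np.array([x,y,z])/1000-p)/.15
        a=np.radians(a); Y=np.array([np.cos(a),np.sin(a),0]);Z=np.array([0,0,-1.])
        w=(R.inv()*Ro.from_matrix(np.c_[np.cross(Y,Z),Y,Z])).as_rotvec()/2
        print((x,y,z),'off',d.round(4).tolist(),'m',round(np.linalg.norm(d)*.15,3),'rot',w.round(4).tolist(),'rows',int(np.ceil(np.linalg.norm(w)*2/.125)))
E
python3 -c "
from h import *
rel((344,432,180,58),(436,238.5,110,48))"
```

```text
clock 0.1 tcp [251.9 625.7 230.4] yaw 68.1 j [-1.3   0.48  0.02  1.56 -0.01  1.11 -0.08] w 0.0853 g 0.0 F [-0.1 -0.6 -1. ]
(344, 432, 180) off [-1.0516, -0.9678, 0.3379] m 0.22 rot [-0.0008, 0.0001, 0.0879] rows 2
(436, 238.5, 110) off [-2.1023, -1.9346, 0.8062] m 0.445 rot [-0.0008, 0.0002, 0.1751] rows 3
```

>>> drive_tool(
  rows=[
    {"offset": [-0.25, -0.23, 0.07], "rotation": [0, 0, 0.04], "claw": 0.85},
    {"offset": [-0.5, -0.46, 0.15], "rotation": [0, 0, 0.07], "claw": 0.85},
    {"offset": [-0.75, -0.69, 0.22], "rotation": [0, 0, 0.1], "claw": 0.85},
    {"offset": [-1, -0.92, 0.3], "rotation": [0, 0, 0.15], "claw": 0.85},
    {"offset": [-1, -0.92, 0.3], "rotation": [0, 0, 0.175], "claw": 0.85},
    {"offset": [-1, -0.92, 0.3], "rotation": [0, 0, 0.175], "claw": 0.85},
  ],
  force=40,
)

```text
clock: 0.6
tcp_pos: [0.3439, 0.4322, 0.1841]
orientation: [1.144, 2.923, -0.012]
contact_force: [0.5, -1.4, 0.3]
grip_width: 0.0725
gripper_force: 0.0
```

```bash
python3 -c "
from h import *
rel((436,238.5,130,48))"
```

```text
clock 0.6 tcp [343.9 432.2 184.1] yaw 47.3 j [-1.12  0.33  0.14  1.9  -0.05  0.92 -0.14] w 0.0725 g 0.0 F [ 0.5 -1.4  0.3]
(436, 238.5, 130) off [-1.3254, -0.5291, 0.3712] m 0.221 rot [-0.0031, 0.0026, -0.0064] rows 1
```

>>> drive_tool(
  rows=[
    {"offset": [-0.25, -0.1, 0.08], "rotation": [0, 0, 0], "claw": 0.85},
    {"offset": [-0.5, -0.2, 0.15], "rotation": [0, 0, 0], "claw": 0.85},
    {"offset": [-0.75, -0.3, 0.22], "rotation": [0, 0, 0], "claw": 0.85},
    {"offset": [-0.95, -0.38, 0.28], "rotation": [0, 0, 0], "claw": 0.85},
    {"offset": [-0.95, -0.38, 0.28], "rotation": [0, 0, 0], "claw": 0.85},
    {"offset": [-0.95, -0.38, 0.28], "rotation": [0, 0, 0], "claw": 0.85},
  ],
)

```text
clock: 1.1
tcp_pos: [0.4081, 0.3022, 0.1437]
orientation: [-1.132, -2.93, 0.003]
contact_force: [-1.0, 0.9, -0.0]
grip_width: 0.0725
gripper_force: 0.0
```

```bash
python3 -c "
from h import *
rel((436,238.5,130,48),(436,238.5,60,48),(436,238.5,26,48))
f=grab_frame('wrist');save('w1',f)"
```

```text
clock 1.1 tcp [408.1 302.2 143.7] yaw 47.8 j [-0.91  0.32  0.18  2.04 -0.08  0.79  0.15] w 0.0725 g 0.0 F [-1.   0.9 -0. ]
(436, 238.5, 130) off [-0.4231, -0.1889, 0.092] m 0.071 rot [-0.0009, 0.0002, -0.002] rows 1
(436, 238.5, 60) off [-0.423, -0.188, 0.5586] m 0.109 rot [-0.0009, 0.0002, -0.002] rows 1
(436, 238.5, 26) off [-0.4229, -0.1876, 0.7853] m 0.137 rot [-0.0009, 0.0002, -0.002] rows 1
```

View pics/w1.png

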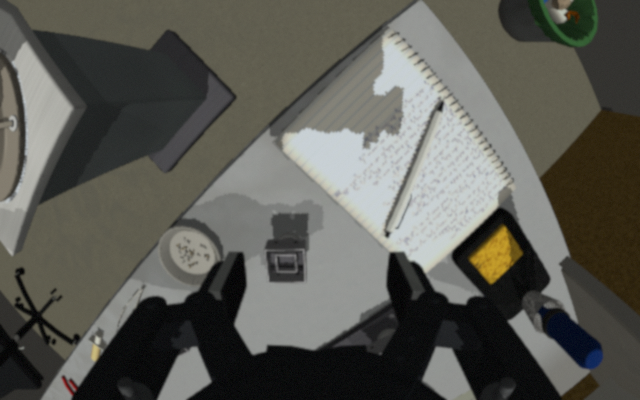

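The wrist view shows nozzle a at (286,260), square with the fingers, so the yaw of 48° is right. I'll cross-check its position in this view.

```bash
cat >> h.py <<'E'
def wcloud(f):
    z=f['z_map']; v,u=np.mgrid[:z.shape[0],:z.shape[1]]; k=foc(f)
    dx=u-f['cx'];dy=v-f['cy'];r=np.hypot(dx,dy)+1e-9;th=r/k;s=np.tan(np.minimum(th,1.4))/r
    P=np.stack([dx*s*z,dy*s*z,z],-1)
    return (P-np.array(f['t']))@np.array(f['R'])
def wmeas(x,y,h,rad=.045,f=None):
    f=f or grab_frame('wrist');C=wcloud(f)
    m=(abs(C[...,2]-h)<.005)&(np.hypot(C[...,0]-x/1000,C[...,1]-y/1000)<rad)&(f['z_map']>0)
    P=C[m]; print('w',len(P),end=' ')
    if len(P)>4: print(cv2.minAreaRect((P[:,:2]*1000).astype(np.float32)),P[:,2].max().round(4))
    return f
E
python3 -c "
from h import *
wmeas(436,238.5,.047)"
```

```text
w 497 ((436.0297546386719, 238.57310485839844), (36.77613830566406, 37.09014892578125), 48.91900634765625) 0.0491
```

Excellent agreement. Grasping a now.

>>> drive_tool(
  rows=[
    {"offset": [-0.21, -0.09, 0.05], "rotation": [0, 0, 0], "claw": 0.85},
    {"offset": [-0.423, -0.188, 0.1], "rotation": [0, 0, -0.005], "claw": 0.8},
    {"offset": [-0.423, -0.188, 0.1], "rotation": [0, 0, -0.005], "claw": 0.75},
    {"offset": [-0.423, -0.188, 0.3], "rotation": [0, 0, -0.005], "claw": 0.7},
    {"offset": [-0.423, -0.188, 0.5], "rotation": [0, 0, -0.005], "claw": 0.7},
    {"offset": [-0.423, -0.188, 0.65], "rotation": [0, 0, -0.005], "claw": 0.7},
    {"offset": [-0.423, -0.188, 0.78], "rotation": [0, 0, -0.005], "claw": 0.7},
    {"offset": [-0.423, -0.188, 0.78], "rotation": [0, 0, -0.005], "claw": 0.7},
    {"offset": [-0.423, -0.188, 0.78], "rotation": [0, 0, -0.005], "claw": 0.3},
    {"offset": [-0.423, -0.188, 0.78], "rotation": [0, 0, -0.005], "claw": 0.1},
    {"offset": [-0.423, -0.188, 0.78], "rotation": [0, 0, -0.005], "claw": 0.1},
    {"offset": [-0.423, -0.188, 0.78], "rotation": [0, 0, -0.005], "claw": 0.1},
    {"offset": [-0.423, -0.188, 0.78], "rotation": [0, 0, -0.005], "claw": 0.1},
  ],
)

```text
clock: 2.28
tcp_pos: [0.4365, 0.2418, 0.0284]
orientation: [1.11, 2.938, 0.003]
contact_force: [-1.0, 1.2, 3.9]
grip_width: 0.0348
gripper_force: 43.4
```

```bash
python3 -c "
from h import *
rel((436,238.5,120,48),(602,113.4,120,0))"
```

```text
clock 2.28 tcp [436.5 241.8  28.4] yaw 48.6 j [-0.75  0.5   0.15  2.13 -0.14  0.52  0.35] w 0.0348 g 43.4 F [-1.   1.2  3.9]
(436, 238.5, 120) off [-0.0122, -0.0172, -0.6105] m 0.092 rot [0.0012, 0.0001, 0.0052] rows 1
(602, 113.4, 120) off [-1.3939, 0.0892, -0.6098] m 0.229 rot [0.0012, -0.0004, 0.4241] rows 7
```

>>> drive_tool(
  rows=[
    {"offset": [0, 0, -0.1], "rotation": [0, 0, 0], "claw": 0.1},
    {"offset": [0, 0, -0.3], "rotation": [0, 0, 0], "claw": 0.1},
    {"offset": [0, 0, -0.5], "rotation": [0, 0, 0], "claw": 0.1},
    {"offset": [-0.12, 0, -0.6], "rotation": [0, 0, 0.05], "claw": 0.1},
    {"offset": [-0.3, 0, -0.6], "rotation": [0, 0, 0.1], "claw": 0.1},
    {"offset": [-0.45, 0, -0.6], "rotation": [0, 0, 0.16], "claw": 0.1},
    {"offset": [-0.6, 0.02, -0.6], "rotation": [0, 0, 0.22], "claw": 0.1},
    {"offset": [-0.75, 0.04, -0.6], "rotation": [0, 0, 0.28], "claw": 0.1},
    {"offset": [-0.9, 0.06, -0.6], "rotation": [0, 0, 0.34], "claw": 0.1},
    {"offset": [-0.95, 0.09, -0.6], "rotation": [0, 0, 0.4], "claw": 0.1},
    {"offset": [-0.95, 0.09, -0.6], "rotation": [0, 0, 0.424], "claw": 0.1},
    {"offset": [-0.95, 0.09, -0.6], "rotation": [0, 0, 0.424], "claw": 0.1},
    {"offset": [-0.95, 0.09, -0.6], "rotation": [0, 0, 0.424], "claw": 0.1},
  ],
)

```text
clock: 3.37
tcp_pos: [0.5513, 0.157, 0.1174]
orientation: [-2.219, -2.223, 0.0]
contact_force: [-0.6, 1.0, -0.4]
grip_width: 0.0353
gripper_force: 42.8
```

```bash
python3 -c "
from h import *
rel((602,115,120,0),(602,115,70,0),(602,115,42,0))"
```

```text
clock 3.37 tcp [551.3 157.  117.4] yaw 0.1 j [-0.71  0.47  0.42  1.93 -0.26  0.8  -0.14] w 0.0353 g 42.8 F [-0.6  1.  -0.4]
(602, 115, 120) off [-0.2807, 0.3374, -0.0174] m 0.066 rot [-0.0001, -0.0, 0.001] rows 1
(602, 115, 70) off [-0.2807, 0.3375, 0.316] m 0.081 rot [-0.0001, -0.0, 0.001] rows 1
(602, 115, 42) off [-0.2807, 0.3375, 0.5026] m 0.1 rot [-0.0001, -0.0, 0.001] rows 1
```

>>> drive_tool(
  rows=[
    {"offset": [-0.14, 0.17, 0], "rotation": [0, 0, 0], "claw": 0.1},
    {"offset": [-0.28, 0.337, 0], "rotation": [0, 0, 0], "claw": 0.1},
    {"offset": [-0.28, 0.337, 0], "rotation": [0, 0, 0], "claw": 0.1},
    {"offset": [-0.28, 0.337, 0.1], "rotation": [0, 0, 0], "claw": 0.1},
    {"offset": [-0.28, 0.337, 0.2], "rotation": [0, 0, 0], "claw": 0.1},
    {"offset": [-0.28, 0.337, 0.3], "rotation": [0, 0, 0], "claw": 0.1},
    {"offset": [-0.28, 0.337, 0.3], "rotation": [0, 0, 0], "claw": 0.1},
  ],
)

```text
clock: 3.95
tcp_pos: [0.5996, 0.115, 0.0698]
orientation: [-2.217, -2.222, 0.006]
contact_force: [-0.6, -0.2, -0.7]
grip_width: 0.0349
gripper_force: 42.8
```

```bash
python3 -c "
from h import *
rel((602,115,42,0),(602,115,40.5,0))
f=grab_frame('scene');cv2.imwrite('pics/s2.png',cv2.resize(f['frame'][80:260,230:430,::-1],None,fx=3,fy=3,interpolation=2))"
```

```text
clock 3.95 tcp [599.6 115.   69.8] yaw 0.1 j [-0.58  0.6   0.39  1.86 -0.31  0.76 -0.02] w 0.0349 g 42.8 F [-0.6 -0.2 -0.7]
(602, 115, 42) off [-0.0001, 0.0168, 0.1852] m 0.028 rot [-0.0024, 0.0004, 0.001] rows 1
(602, 115, 40.5) off [-0.0001, 0.0168, 0.1952] m 0.029 rot [-0.0024, 0.0004, 0.001] rows 1
```

View pics/s2.png

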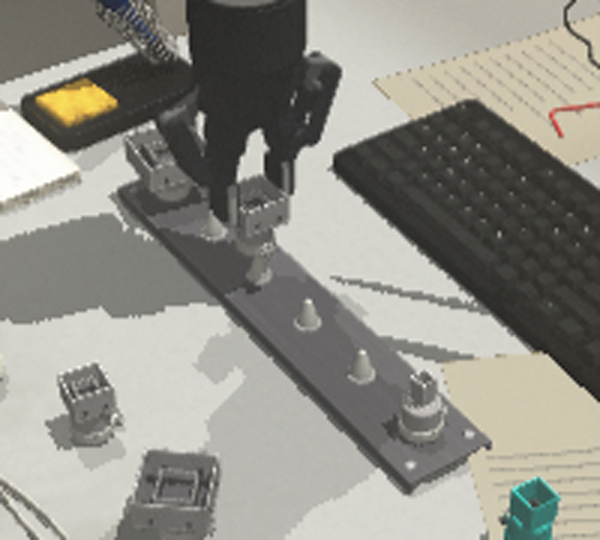

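The collar of a, at (262,245), sits right over pin 2 at (258,270), so I'll lower and release.

>>> drive_tool(
  rows=[
    {"offset": [0, 0.017, 0.05], "rotation": [0, 0, 0], "claw": 0.1},
    {"offset": [0, 0.017, 0.1], "rotation": [0, 0, 0], "claw": 0.1},
    {"offset": [0, 0.017, 0.14], "rotation": [0, 0, 0], "claw": 0.1},
    {"offset": [0, 0.017, 0.17], "rotation": [0, 0, 0], "claw": 0.1},
    {"offset": [0, 0.017, 0.19], "rotation": [0, 0, 0], "claw": 0.1},
    {"offset": [0, 0.017, 0.19], "rotation": [0, 0, 0], "claw": 0.1},
    {"offset": [0, 0.017, 0.19], "rotation": [0, 0, 0], "claw": 0.1},
  ],
)

```text
clock: 4.58
tcp_pos: [0.6047, 0.1148, 0.0437]
orientation: [-2.221, -2.221, 0.0]
contact_force: [0.3, 0.7, 0.3]
grip_width: 0.0351
gripper_force: 42.8
```

>>> drive_tool(
  rows=[
    {"offset": [0, -0.01, 0.01], "rotation": [0, 0, 0], "claw": 0.1},
    {"offset": [0, -0.015, 0.02], "rotation": [0, 0, 0], "claw": 0.1},
    {"offset": [0, -0.015, 0.02], "rotation": [0, 0, 0], "claw": 0.1},
    {"offset": [0, -0.015, 0.02], "rotation": [0, 0, 0], "claw": 0.55},
    {"offset": [0, -0.015, 0.02], "rotation": [0, 0, 0], "claw": 0.6},
    {"offset": [0, -0.015, 0.02], "rotation": [0, 0, 0], "claw": 0.6},
    {"offset": [0, -0.015, 0.02], "rotation": [0, 0, 0], "claw": 0.6},
    {"offset": [0, -0.015, -0.1], "rotation": [0, 0, 0], "claw": 0.6},
    {"offset": [0, -0.015, -0.3], "rotation": [0, 0, 0], "claw": 0.6},
    {"offset": [0, -0.015, -0.5], "rotation": [0, 0, 0], "claw": 0.6},
    {"offset": [0, -0.015, -0.5], "rotation": [0, 0, 0], "claw": 0.6},
  ],
)

```text
clock: 5.5
tcp_pos: [0.6062, 0.1151, 0.1244]
orientation: [2.219, 2.217, 0.012]
contact_force: [1.1, -0.4, 0.4]
grip_width: 0.0512
gripper_force: 0.0
```

```bash
python3 -c "
from h import *
f=grab_frame('wrist');wmeas(602,113,.059,f=f);wmeas(436,-53.5,.047,f=f)
rel((480,0,120,-41),(437,-53.5,120,-41))"
```

```text
w 764 ((601.6730346679688, 112.09405517578125), (37.11982345581055, 36.620201110839844), 89.53582763671875) 0.0614
w 3 clock 5.55 tcp [605.  115.2 122.2] yaw -0.0 j [-0.6   0.53  0.42  1.83 -0.28  0.84 -0.04] w 0.0512 g 0.0 F [0.2 0.3 0.1]
(480, 0, 120) off [-0.768, -0.8329, 0.0077] m 0.17 rot [0.0027, -0.0021, 0.3576] rows 6
(437, -53.5, 120) off [-1.1248, -1.1194, 0.0052] m 0.238 rot [0.0027, -0.0021, 0.3576] rows 6
```

Nozzle a is seated: its top reads 59 mm, less the usual 2 mm bias. Next is c (45 mm).

>>> drive_tool(
  rows=[
    {"offset": [-0.15, -0.16, 0], "rotation": [0, 0, 0.06], "claw": 0.75},
    {"offset": [-0.35, -0.38, 0], "rotation": [0, 0, 0.12], "claw": 0.85},
    {"offset": [-0.55, -0.6, 0], "rotation": [0, 0, 0.18], "claw": 0.85},
    {"offset": [-0.75, -0.8, 0], "rotation": [0, 0, 0.24], "claw": 0.85},
    {"offset": [-0.77, -0.83, 0], "rotation": [0, 0, 0.3], "claw": 0.85},
    {"offset": [-0.77, -0.83, 0], "rotation": [0, 0, 0.355], "claw": 0.85},
    {"offset": [-0.77, -0.83, 0], "rotation": [0, 0, 0.355], "claw": 0.85},
    {"offset": [-0.77, -0.83, 0], "rotation": [0, 0, 0.355], "claw": 0.85},
  ],
)

```text
clock: 6.22
tcp_pos: [0.4779, -0.0003, 0.1185]
orientation: [2.853, 1.316, -0.001]
contact_force: [-0.7, 0.1, -0.2]
grip_width: 0.0726
gripper_force: 0.0
```

```bash
python3 -c "
from h import *
f=wmeas(437,-53.5,.047)
rel((437,-53.5,110,-41),(437,-53.5,26,-41))"
```

```text
w 741 ((436.5958251953125, -53.298622131347656), (46.194664001464844, 45.591796875), 49.141265869140625) 0.0494
clock 6.27 tcp [ 4.783e+02 -1.000e-01  1.186e+02] yaw -40.4 j [-0.66  0.36  0.65  2.15 -0.33  0.72 -0.5 ] w 0.0728 g 0.0 F [ 0.2  0.4 -0.5]
(437, -53.5, 110) off [-0.4494, 0.0215, 0.0571] m 0.068 rot [0.0001, 0.0001, 0.0051] rows 1
(437, -53.5, 26) off [-0.4493, 0.0214, 0.6171] m 0.115 rot [0.0001, 0.0001, 0.0051] rows 1
```

>>> drive_tool(
  rows=[
    {"offset": [-0.22, 0.01, 0.05], "rotation": [0, 0, 0], "claw": 0.85},
    {"offset": [-0.45, 0.02, 0.1], "rotation": [0, 0, 0], "claw": 0.85},
    {"offset": [-0.45, 0.02, 0.2], "rotation": [0, 0, 0], "claw": 0.85},
    {"offset": [-0.45, 0.02, 0.2], "rotation": [0, 0, 0], "claw": 0.85},
    {"offset": [-0.45, 0.02, 0.2], "rotation": [0, 0, 0], "claw": 0.85},
  ],
)

```text
clock: 6.68
tcp_pos: [0.4365, -0.0534, 0.0885]
orientation: [-2.853, -1.314, 0.001]
contact_force: [0.3, 0.1, -0.3]
grip_width: 0.0724
gripper_force: 0.0
```

```bash
python3 -c "
from h import *
rel((436.6,-53.3,26,-41))"
```

```text
clock 6.68 tcp [436.5 -53.4  88.5] yaw -40.6 j [-0.54  0.36  0.63  2.25 -0.37  0.62 -0.35] w 0.0724 g 0.0 F [ 0.3  0.1 -0.3]
(436.6, -53.3, 26) off [0.001, 0.0002, 0.4169] m 0.063 rot [-0.0003, 0.0004, 0.0039] rows 1
```

>>> drive_tool(
  rows=[
    {"offset": [0, 0, 0.12], "rotation": [0, 0, 0.004], "claw": 0.85},
    {"offset": [0, 0, 0.25], "rotation": [0, 0, 0.004], "claw": 0.85},
    {"offset": [0, 0, 0.35], "rotation": [0, 0, 0.004], "claw": 0.85},
    {"offset": [0, 0, 0.41], "rotation": [0, 0, 0.004], "claw": 0.85},
    {"offset": [0, 0, 0.41], "rotation": [0, 0, 0.004], "claw": 0.85},
    {"offset": [0, 0, 0.41], "rotation": [0, 0, 0.004], "claw": 0.5},
    {"offset": [0, 0, 0.41], "rotation": [0, 0, 0.004], "claw": 0.2},
    {"offset": [0, 0, 0.41], "rotation": [0, 0, 0.004], "claw": 0.2},
    {"offset": [0, 0, 0.41], "rotation": [0, 0, 0.004], "claw": 0.2},
    {"offset": [0, 0, 0.41], "rotation": [0, 0, 0.004], "claw": 0.2},
  ],
)

```text
clock: 7.52
tcp_pos: [0.4372, -0.0536, 0.0282]
orientation: [2.86, 1.299, 0.003]
contact_force: [-0.1, 0.1, 7.0]
grip_width: 0.0445
gripper_force: 40.6
```

```bash
python3 -c "
from h import *
rel((480,20,130,0),(602.5,177.4,120,0))"
```

```text
clock 7.52 tcp [437.2 -53.6  28.2] yaw -41.1 j [-0.43  0.48  0.5   2.28 -0.51  0.48 -0.24] w 0.0445 g 40.6 F [-0.1  0.1  7. ]
(480, 20, 130) off [0.5584, -0.107, -0.6777] m 0.133 rot [0.0009, -0.0006, -0.3589] rows 6
(602.5, 177.4, 120) off [1.8858, -0.1822, -0.6087] m 0.299 rot [0.0009, -0.0006, -0.3589] rows 6
```

>>> drive_tool(
  rows=[
    {"offset": [0, 0, -0.1], "rotation": [0, 0, 0], "claw": 0.2},
    {"offset": [0, 0, -0.3], "rotation": [0, 0, 0], "claw": 0.2},
    {"offset": [0, 0, -0.5], "rotation": [0, 0, 0], "claw": 0.2},
    {"offset": [0.1, -0.02, -0.68], "rotation": [0, 0, -0.05], "claw": 0.2},
    {"offset": [0.3, -0.03, -0.68], "rotation": [0, 0, -0.1], "claw": 0.2},
    {"offset": [0.5, -0.05, -0.68], "rotation": [0, 0, -0.16], "claw": 0.2},
    {"offset": [0.7, -0.07, -0.68], "rotation": [0, 0, -0.22], "claw": 0.2},
    {"offset": [0.9, -0.09, -0.68], "rotation": [0, 0, -0.28], "claw": 0.2},
    {"offset": [0.95, -0.09, -0.68], "rotation": [0, 0, -0.34], "claw": 0.2},
    {"offset": [0.95, -0.09, -0.68], "rotation": [0, 0, -0.359], "claw": 0.2},
    {"offset": [0.95, -0.09, -0.68], "rotation": [0, 0, -0.359], "claw": 0.2},
    {"offset": [0.95, -0.09, -0.68], "rotation": [0, 0, -0.359], "claw": 0.2},
  ],
)

```text
clock: 8.52
tcp_pos: [0.5195, 0.0621, 0.1294]
orientation: [-2.224, -2.219, 0.0]
contact_force: [-0.6, -0.3, -0.8]
grip_width: 0.0439
gripper_force: 41.8
```

```bash
python3 -c "
from h import *
rel((602.5,177.4,130,0),(602.5,177.4,70,0))"
```

```text
clock 8.52 tcp [519.5  62.1 129.4] yaw -0.1 j [-0.62  0.39  0.47  2.04 -0.25  0.77  0.  ] w 0.0439 g 41.8 F [-0.6 -0.3 -0.8]
(602.5, 177.4, 130) off [0.7696, 0.552, -0.0042] m 0.142 rot [-0.0001, 0.0, -0.001] rows 1
(602.5, 177.4, 70) off [0.7696, 0.5521, 0.3958] m 0.154 rot [-0.0001, 0.0, -0.001] rows 1
```

>>> drive_tool(
  rows=[
    {"offset": [0.2, 0.14, 0], "rotation": [0, 0, 0], "claw": 0.2},
    {"offset": [0.4, 0.28, 0], "rotation": [0, 0, 0], "claw": 0.2},
    {"offset": [0.6, 0.43, 0], "rotation": [0, 0, 0], "claw": 0.2},
    {"offset": [0.77, 0.552, 0], "rotation": [0, 0, 0], "claw": 0.2},
    {"offset": [0.77, 0.552, 0], "rotation": [0, 0, 0], "claw": 0.2},
    {"offset": [0.77, 0.552, 0.12], "rotation": [0, 0, 0], "claw": 0.2},
    {"offset": [0.77, 0.552, 0.25], "rotation": [0, 0, 0], "claw": 0.2},
    {"offset": [0.77, 0.552, 0.37], "rotation": [0, 0, 0], "claw": 0.2},
    {"offset": [0.77, 0.552, 0.37], "rotation": [0, 0, 0], "claw": 0.2},
    {"offset": [0.77, 0.552, 0.37], "rotation": [0, 0, 0], "claw": 0.2},
  ],
)

```text
clock: 9.35
tcp_pos: [0.6017, 0.177, 0.0733]
orientation: [-2.223, -2.219, 0.004]
contact_force: [0.1, -0.1, 0.1]
grip_width: 0.0441
gripper_force: 41.7
```

```bash
python3 -c "
from h import *
rel((602.5,177.4,40,0))"
```

```text
clock 9.35 tcp [601.7 177.   73.3] yaw -0.1 j [-0.68  0.61  0.41  1.82 -0.33  0.78 -0.1 ] w 0.0441 g 41.7 F [ 0.1 -0.1  0.1]
(602.5, 177.4, 40) off [0.0032, 0.0059, 0.2221] m 0.033 rot [-0.001, 0.0007, -0.0008] rows 1
```

>>> drive_tool(
  rows=[
    {"offset": [0, 0.005, 0.05], "rotation": [0, 0, 0], "claw": 0.2},
    {"offset": [0, 0.005, 0.1], "rotation": [0, 0, 0], "claw": 0.2},
    {"offset": [0, 0.005, 0.15], "rotation": [0, 0, 0], "claw": 0.2},
    {"offset": [0, 0.005, 0.19], "rotation": [0, 0, 0], "claw": 0.2},
    {"offset": [0, 0.005, 0.22], "rotation": [0, 0, 0], "claw": 0.2},
    {"offset": [0, 0.005, 0.22], "rotation": [0, 0, 0], "claw": 0.2},
    {"offset": [0, 0.005, 0.22], "rotation": [0, 0, 0], "claw": 0.2},
    {"offset": [0, 0.005, 0.22], "rotation": [0, 0, 0], "claw": 0.2},
  ],
)

```text
clock: 10.02
tcp_pos: [0.6034, 0.1779, 0.0406]
orientation: [2.222, 2.221, -0.0]
contact_force: [0.2, -0.1, -0.3]
grip_width: 0.0443
gripper_force: 41.8
```

>>> drive_tool(
  rows=[
    {"offset": [0, 0, 0], "rotation": [0, 0, 0], "claw": 0.6},
    {"offset": [0, 0, 0], "rotation": [0, 0, 0], "claw": 0.7},
    {"offset": [0, 0, 0], "rotation": [0, 0, 0], "claw": 0.7},
    {"offset": [0, 0, 0], "rotation": [0, 0, 0], "claw": 0.7},
    {"offset": [0, 0, -0.1], "rotation": [0, 0, 0], "claw": 0.7},
    {"offset": [0, 0, -0.3], "rotation": [0, 0, 0], "claw": 0.7},
    {"offset": [0, 0, -0.5], "rotation": [0, 0, 0], "claw": 0.7},
    {"offset": [0, 0, -0.55], "rotation": [0, 0, 0], "claw": 0.7},
    {"offset": [0, 0, -0.55], "rotation": [0, 0, 0], "claw": 0.7},
  ],
)

```text
clock: 10.77
tcp_pos: [0.6053, 0.1784, 0.1262]
orientation: [2.22, 2.22, 0.008]
contact_force: [0.7, 0.7, -0.4]
grip_width: 0.0596
gripper_force: 0.0
```

```bash
python3 -c "
from h import *
f=grab_frame('wrist');wmeas(602,177,.059,f=f,rad=.034);wmeas(602,113,.059,f=f,rad=.03)
rel((480,80,120,-3),(431.5,51.5,120,-3))"
```

```text
w 906 ((603.2634887695312, 177.1040802001953), (46.034114837646484, 45.419227600097656), 89.38900756835938) 0.0613
w 553 ((601.9710083007812, 112.88911437988281), (36.78346252441406, 36.521053314208984), 89.55229949951172) 0.0612
clock 10.82 tcp [603.9 178.2 124.2] yaw 0.0 j [-0.7   0.55  0.44  1.79 -0.3   0.87 -0.13] w 0.0597 g 0.0 F [-0.2 -0.2 -1.1]
(480, 80, 120) off [-0.6549, -0.8264, 0.0256] m 0.158 rot [0.001, -0.0006, 0.0262] rows 1
(431.5, 51.5, 120) off [-0.8449, -1.1498, 0.0247] m 0.214 rot [0.001, -0.0006, 0.0262] rows 1
```

Nozzle c is seated. Next is b.

>>> drive_tool(
  rows=[
    {"offset": [-0.17, -0.2, 0], "rotation": [0, 0, 0.01], "claw": 0.65},
    {"offset": [-0.34, -0.42, 0], "rotation": [0, 0, 0.02], "claw": 0.6},
    {"offset": [-0.5, -0.64, 0], "rotation": [0, 0, 0.026], "claw": 0.6},
    {"offset": [-0.65, -0.83, 0], "rotation": [0, 0, 0.026], "claw": 0.6},
    {"offset": [-0.65, -0.83, 0], "rotation": [0, 0, 0.026], "claw": 0.6},
    {"offset": [-0.65, -0.83, 0], "rotation": [0, 0, 0.026], "claw": 0.6},
  ],
)

```text
clock: 11.32
tcp_pos: [0.4761, 0.079, 0.122]
orientation: [-2.279, -2.159, 0.005]
contact_force: [-0.0, -0.2, -0.3]
grip_width: 0.051
gripper_force: 0.0
```

```bash
python3 -c "
from h import *
f=wmeas(431.5,51.5,.047);save('w3',f)
rel((431.5,51.5,90,-3),(431.5,51.5,26,-3))"
```

```text
w 380 ((431.3629455566406, 51.5797004699707), (28.723478317260742, 28.596664428710938), 83.05233001708984) 0.0493
clock 11.37 tcp [478.   80.3 122.5] yaw -3.0 j [-0.7   0.34  0.49  2.13 -0.24  0.73 -0.11] w 0.0514 g 0.0 F [0.  1.  0.5]
(431.5, 51.5, 90) off [-0.2079, -0.2995, 0.217] m 0.064 rot [-0.0007, 0.0001, -0.0] rows 1
(431.5, 51.5, 26) off [-0.2078, -0.2989, 0.6437] m 0.111 rot [-0.0007, 0.0001, -0.0] rows 1
```

View pics/w3.png

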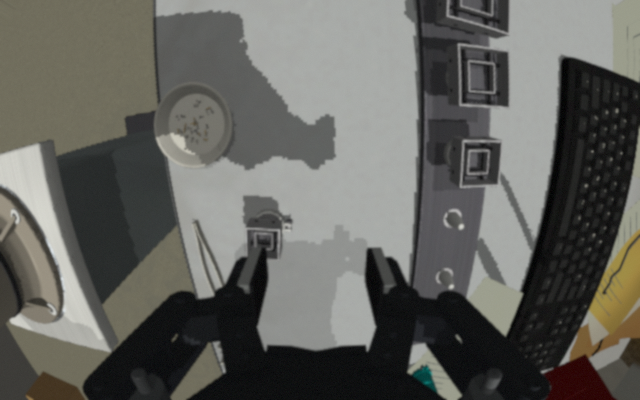

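The wrist view shows b at (265,240), with its lug at (288,222), turned to about −7°. I'll turn 4° more and go over it.

>>> drive_tool(
  rows=[
    {"offset": [-0.1, -0.15, 0.05], "rotation": [0, 0, 0.02], "claw": 0.6},
    {"offset": [-0.21, -0.3, 0.1], "rotation": [0, 0, 0.035], "claw": 0.6},
    {"offset": [-0.21, -0.3, 0.2], "rotation": [0, 0, 0.035], "claw": 0.6},
    {"offset": [-0.21, -0.3, 0.2], "rotation": [0, 0, 0.035], "claw": 0.6},
    {"offset": [-0.21, -0.3, 0.2], "rotation": [0, 0, 0.035], "claw": 0.6},
  ],
)

```text
clock: 11.78
tcp_pos: [0.4331, 0.052, 0.0929]
orientation: [2.351, 2.083, -0.001]
contact_force: [0.8, 0.1, 0.0]
grip_width: 0.0511
gripper_force: 0.0
```

```bash
python3 -c "
from h import *
rel((431.5,51.6,28,-7))"
```

```text
clock 11.78 tcp [433.1  52.   92.9] yaw -6.9 j [-0.68  0.33  0.5   2.25 -0.26  0.62 -0.11] w 0.0511 g 0.0 F [0.8 0.1 0. ]
(431.5, 51.6, 28) off [-0.0037, -0.0101, 0.4325] m 0.065 rot [-0.0002, 0.0004, 0.0007] rows 1
```

>>> drive_tool(
  rows=[
    {"offset": [-0.004, -0.01, 0.12], "rotation": [0, 0, 0], "claw": 0.6},
    {"offset": [-0.004, -0.01, 0.25], "rotation": [0, 0, 0], "claw": 0.6},
    {"offset": [-0.004, -0.01, 0.36], "rotation": [0, 0, 0], "claw": 0.6},
    {"offset": [-0.004, -0.01, 0.425], "rotation": [0, 0, 0], "claw": 0.6},
    {"offset": [-0.004, -0.01, 0.425], "rotation": [0, 0, 0], "claw": 0.6},
    {"offset": [-0.004, -0.01, 0.425], "rotation": [0, 0, 0], "claw": 0.3},
    {"offset": [-0.004, -0.01, 0.425], "rotation": [0, 0, 0], "claw": 0.1},
    {"offset": [-0.004, -0.01, 0.425], "rotation": [0, 0, 0], "claw": 0.1},
    {"offset": [-0.004, -0.01, 0.425], "rotation": [0, 0, 0], "claw": 0.1},
    {"offset": [-0.004, -0.01, 0.425], "rotation": [0, 0, 0], "claw": 0.1},
  ],
)

```text
clock: 12.62
tcp_pos: [0.4317, 0.0512, 0.0303]
orientation: [2.352, 2.081, 0.003]
contact_force: [0.3, -0.0, 5.5]
grip_width: 0.0269
gripper_force: 41.3
```

```bash
python3 -c "
from h import *
rel((431.5,51.5,130,-7),(540,50,130,0))"
```

```text
clock 12.62 tcp [431.7  51.2  30.3] yaw -7.0 j [-0.59  0.45  0.39  2.29 -0.39  0.46 -0.  ] w 0.0269 g 41.3 F [ 0.3 -0.   5.5]
(431.5, 51.5, 130) off [0.0025, -0.0, -0.6645] m 0.1 rot [0.001, -0.0005, 0.0001] rows 1
(540, 50, 130) off [0.0806, 0.7192, -0.663] m 0.147 rot [0.001, -0.0004, -0.061] rows 1
```

>>> drive_tool(
  rows=[
    {"offset": [0, 0, -0.1], "rotation": [0, 0, 0], "claw": 0.1},
    {"offset": [0, 0, -0.3], "rotation": [0, 0, 0], "claw": 0.1},
    {"offset": [0, 0, -0.5], "rotation": [0, 0, 0], "claw": 0.1},
    {"offset": [0.02, 0.15, -0.66], "rotation": [0, 0, -0.03], "claw": 0.1},
    {"offset": [0.04, 0.36, -0.66], "rotation": [0, 0, -0.061], "claw": 0.1},
    {"offset": [0.06, 0.58, -0.66], "rotation": [0, 0, -0.061], "claw": 0.1},
    {"offset": [0.08, 0.8, -0.66], "rotation": [0, 0, -0.061], "claw": 0.1},
    {"offset": [0.1, 0.95, -0.66], "rotation": [0, 0, -0.061], "claw": 0.1},
    {"offset": [0.1, 0.95, -0.66], "rotation": [0, 0, -0.061], "claw": 0.1},
    {"offset": [0.1, 0.95, -0.66], "rotation": [0, 0, -0.061], "claw": 0.1},
  ],
)

```text
clock: 13.45
tcp_pos: [0.5744, 0.0482, 0.1283]
orientation: [2.222, 2.221, -0.001]
contact_force: [-0.9, -0.5, -1.4]
grip_width: 0.0271
gripper_force: 40.5
```

```bash
python3 -c "
from h import *
rel((601.5,49,130,0),(601.5,49,75,0))"
```

```text
clock 13.45 tcp [574.4  48.2 128.3] yaw -0.0 j [-0.57  0.47  0.49  1.91 -0.29  0.82  0.08] w 0.0271 g 40.5 F [-0.9 -0.5 -1.4]
(601.5, 49, 130) off [0.0052, 0.1809, -0.0114] m 0.027 rot [-0.0002, 0.0003, -0.0001] rows 1
(601.5, 49, 75) off [0.0054, 0.181, 0.3553] m 0.06 rot [-0.0002, 0.0003, -0.0001] rows 1
```

>>> drive_tool(
  rows=[
    {"offset": [0.005, 0.18, 0], "rotation": [0, 0, 0], "claw": 0.1},
    {"offset": [0.005, 0.18, 0], "rotation": [0, 0, 0], "claw": 0.1},
    {"offset": [0.005, 0.18, 0.12], "rotation": [0, 0, 0], "claw": 0.1},
    {"offset": [0.005, 0.18, 0.24], "rotation": [0, 0, 0], "claw": 0.1},
    {"offset": [0.005, 0.18, 0.35], "rotation": [0, 0, 0], "claw": 0.1},
    {"offset": [0.005, 0.18, 0.35], "rotation": [0, 0, 0], "claw": 0.1},
    {"offset": [0.005, 0.18, 0.35], "rotation": [0, 0, 0], "claw": 0.1},
  ],
)

```text
clock: 14.03
tcp_pos: [0.5992, 0.0491, 0.0756]
orientation: [-2.22, -2.22, 0.003]
contact_force: [-0.2, -0.1, -0.1]
grip_width: 0.0272
gripper_force: 40.5
```

```bash
python3 -c "
from h import *
rel((601.5,49,42.3,0))"
```

```text
clock 14.03 tcp [599.2  49.1  75.6] yaw -0.0 j [-0.51  0.58  0.44  1.88 -0.35  0.76  0.12] w 0.0272 g 40.5 F [-0.2 -0.1 -0.1]
(601.5, 49, 42.3) off [-0.0009, 0.0158, 0.2221] m 0.033 rot [-0.0014, 0.0001, -0.0] rows 1
```

>>> drive_tool(
  rows=[
    {"offset": [0, 0.01, 0.05], "rotation": [0, 0, 0], "claw": 0.1},
    {"offset": [0, 0.01, 0.1], "rotation": [0, 0, 0], "claw": 0.1},
    {"offset": [0, 0.01, 0.15], "rotation": [0, 0, 0], "claw": 0.1},
    {"offset": [0, 0.01, 0.19], "rotation": [0, 0, 0], "claw": 0.1},
    {"offset": [0, 0.01, 0.22], "rotation": [0, 0, 0], "claw": 0.1},
    {"offset": [0, 0.01, 0.22], "rotation": [0, 0, 0], "claw": 0.1},
    {"offset": [0, 0.01, 0.22], "rotation": [0, 0, 0], "claw": 0.1},
    {"offset": [0, 0.01, 0.22], "rotation": [0, 0, 0], "claw": 0.1},
  ],
)

```text
clock: 14.7
tcp_pos: [0.6025, 0.0492, 0.0429]
orientation: [2.221, 2.221, -0.0]
contact_force: [0.3, -0.3, -0.9]
grip_width: 0.0272
gripper_force: 40.7
```

>>> drive_tool(
  rows=[
    {"offset": [0, 0, 0], "rotation": [0, 0, 0], "claw": 0.4},
    {"offset": [0, 0, 0], "rotation": [0, 0, 0], "claw": 0.5},
    {"offset": [0, 0, 0], "rotation": [0, 0, 0], "claw": 0.5},
    {"offset": [0, 0, 0], "rotation": [0, 0, 0], "claw": 0.5},
    {"offset": [0, 0, -0.1], "rotation": [0, 0, 0], "claw": 0.5},
    {"offset": [0, 0, -0.3], "rotation": [0, 0, 0], "claw": 0.5},
    {"offset": [0, 0, -0.5], "rotation": [0, 0, 0], "claw": 0.5},
    {"offset": [0, 0, -0.55], "rotation": [0, 0, 0], "claw": 0.5},
    {"offset": [0, 0, -0.55], "rotation": [0, 0, 0], "claw": 0.5},
  ],
)

```text
clock: 15.45
tcp_pos: [0.6044, 0.0493, 0.1283]
orientation: [2.22, 2.219, 0.007]
contact_force: [0.2, -1.1, -0.6]
grip_width: 0.0427
gripper_force: 0.0
```

```bash
python3 -c "
from h import *
f=grab_frame('wrist');wmeas(602,49,.059,f=f,rad=.03)
rel((500,-130,120,-48),(437,-229.4,120,-48))"
```

```text
w 567 ((602.5459594726562, 49.217411041259766), (28.781877517700195, 28.739744186401367), 0.2008361965417862) 0.0612
clock 15.5 tcp [603.1  49.4 126.4] yaw 0.0 j [-0.54  0.52  0.48  1.85 -0.31  0.85  0.09] w 0.0427 g 0.0 F [-0.4 -0.   0.6]
(500, -130, 120) off [-1.1961, -0.6878, 0.0401] m 0.207 rot [0.0009, -0.0008, 0.4189] rows 7
(437, -229.4, 120) off [-1.8587, -1.1079, 0.0387] m 0.325 rot [0.0009, -0.0008, 0.4189] rows 7
```

Nozzle b is seated. Next is d (20 mm).

>>> drive_tool(
  rows=[
    {"offset": [-0.15, -0.08, 0], "rotation": [0, 0, 0.06], "claw": 0.5},
    {"offset": [-0.36, -0.2, 0], "rotation": [0, 0, 0.12], "claw": 0.5},
    {"offset": [-0.58, -0.33, 0], "rotation": [0, 0, 0.18], "claw": 0.5},
    {"offset": [-0.8, -0.46, 0], "rotation": [0, 0, 0.24], "claw": 0.5},
    {"offset": [-0.97, -0.6, 0], "rotation": [0, 0, 0.3], "claw": 0.5},
    {"offset": [-0.97, -0.65, 0], "rotation": [0, 0, 0.36], "claw": 0.5},
    {"offset": [-0.97, -0.65, 0], "rotation": [0, 0, 0.419], "claw": 0.5},
    {"offset": [-0.97, -0.65, 0], "rotation": [0, 0, 0.419], "claw": 0.5},
    {"offset": [-0.97, -0.65, 0], "rotation": [0, 0, 0.419], "claw": 0.5},
  ],
)

```text
clock: 16.25
tcp_pos: [0.5044, -0.096, 0.1245]
orientation: [-2.931, -1.131, 0.003]
contact_force: [0.5, 0.3, 1.3]
grip_width: 0.0429
gripper_force: 0.0
```

```bash
python3 -c "
from h import *
f=wmeas(437,-229.4,.047,rad=.03);save('w4',f)
rel((437,-229.4,120,-48))"
```

```text
w 59 ((433.5802001953125, -222.99131774902344), (19.890003204345703, 6.461979389190674), 37.768062591552734) 0.0489
clock 16.3 tcp [504.8 -95.8 124.7] yaw -47.7 j [-0.52  0.44  0.74  2.07 -0.42  0.78 -0.36] w 0.0427 g 0.0 F [-0.1  0.3  0.1]
(437, -229.4, 120) off [-0.9332, 0.3554, 0.0323] m 0.15 rot [-0.0003, 0.0007, 0.0022] rows 1
```

View pics/w4.png

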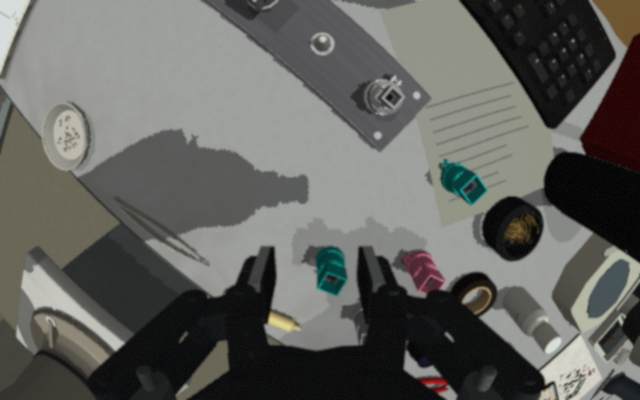

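The view shows teal at (330,270) and pink at (423,272). The grey d is half hidden behind the right finger, near (357,318). I'll move on toward it and measure again.

>>> drive_tool(
  rows=[
    {"offset": [-0.2, 0.08, 0], "rotation": [0, 0, 0], "claw": 0.5},
    {"offset": [-0.42, 0.17, 0], "rotation": [0, 0, 0], "claw": 0.5},
    {"offset": [-0.65, 0.26, 0], "rotation": [0, 0, 0], "claw": 0.5},
    {"offset": [-0.85, 0.34, 0], "rotation": [0, 0, 0], "claw": 0.5},
    {"offset": [-0.93, 0.355, 0], "rotation": [0, 0, 0], "claw": 0.5},
    {"offset": [-0.93, 0.355, 0], "rotation": [0, 0, 0], "claw": 0.5},
    {"offset": [-0.93, 0.355, 0], "rotation": [0, 0, 0], "claw": 0.5},
  ],
)

```text
clock: 16.88
tcp_pos: [0.437, -0.229, 0.1253]
orientation: [-2.932, -1.127, 0.0]
contact_force: [0.5, 1.4, 0.6]
grip_width: 0.0426
gripper_force: 0.0
```

```bash
python3 -c "
from h import *
f=wmeas(437,-229.4,.047,rad=.025);save('w5',f)
rel((437,-229.4,90,-48))"
```

```text
w 312 ((437.5553283691406, -229.41770935058594), (20.98834991455078, 19.796781539916992), 41.397796630859375) 0.0492
clock 16.93 tcp [ 437.7 -228.1  125.3] yaw -47.9 j [-0.25  0.4   0.75  2.12 -0.4   0.76 -0.08] w 0.0425 g 0.0 F [ 0.8  0.  -0.2]
(437, -229.4, 90) off [-0.0091, 0.0035, 0.2351] m 0.035 rot [-0.0003, -0.0002, 0.0012] rows 1
```

View pics/w5.png

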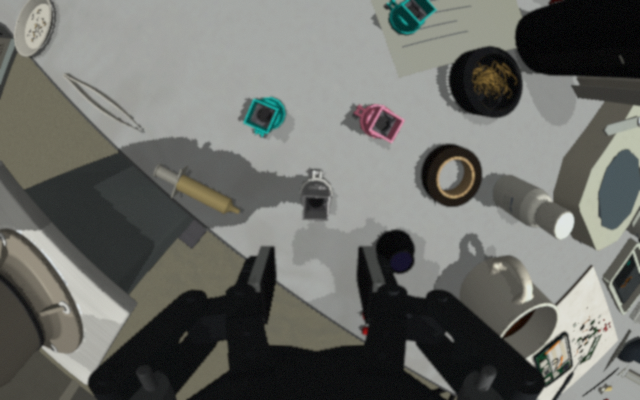

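Grey d is at (317,200), centred between the fingers, and the teal and pink look-alikes are clear of them. Descending to grasp.

>>> drive_tool(
  rows=[
    {"offset": [-0.005, 0, 0.15], "rotation": [0, 0, 0.005], "claw": 0.5},
    {"offset": [-0.005, 0, 0.3], "rotation": [0, 0, 0.005], "claw": 0.5},
    {"offset": [-0.005, 0, 0.45], "rotation": [0, 0, 0.005], "claw": 0.5},
    {"offset": [-0.005, 0, 0.57], "rotation": [0, 0, 0.005], "claw": 0.5},
    {"offset": [-0.005, 0, 0.63], "rotation": [0, 0, 0.005], "claw": 0.5},
    {"offset": [-0.005, 0, 0.63], "rotation": [0, 0, 0.005], "claw": 0.5},
    {"offset": [-0.005, 0, 0.63], "rotation": [0, 0, 0.005], "claw": 0.2},
    {"offset": [-0.005, 0, 0.63], "rotation": [0, 0, 0.005], "claw": 0.05},
    {"offset": [-0.005, 0, 0.63], "rotation": [0, 0, 0.005], "claw": 0.05},
    {"offset": [-0.005, 0, 0.63], "rotation": [0, 0, 0.005], "claw": 0.05},
    {"offset": [-0.005, 0, 0.63], "rotation": [0, 0, 0.005], "claw": 0.05},
  ],
)

```text
clock: 17.85
tcp_pos: [0.4371, -0.2297, 0.0318]
orientation: [2.938, 1.111, 0.002]
contact_force: [0.1, 1.2, 3.9]
grip_width: 0.0188
gripper_force: 43.6
```

```bash
python3 -c "
from h import *
rel((470,-185,130,-30),(601,-14.6,130,0))"
```

```text
clock 17.85 tcp [ 437.1 -229.7   31.8] yaw -48.6 j [-0.11  0.56  0.59  2.16 -0.58  0.58  0.06] w 0.0188 g 43.6 F [0.1 1.2 3.9]
(470, -185, 130) off [0.3627, -0.0776, -0.6542] m 0.113 rot [0.0007, -0.0005, -0.1621] rows 3
(601, -14.6, 130) off [1.7691, -0.3516, -0.653] m 0.288 rot [0.0008, -0.0003, -0.4239] rows 7
```

>>> drive_tool(
  rows=[
    {"offset": [0, 0, -0.1], "rotation": [0, 0, 0], "claw": 0.05},
    {"offset": [0, 0, -0.3], "rotation": [0, 0, 0], "claw": 0.05},
    {"offset": [0, 0, -0.5], "rotation": [0, 0, 0], "claw": 0.05},
    {"offset": [0.12, -0.02, -0.65], "rotation": [0, 0, -0.05], "claw": 0.05},
    {"offset": [0.3, -0.06, -0.65], "rotation": [0, 0, -0.1], "claw": 0.05},
    {"offset": [0.48, -0.1, -0.65], "rotation": [0, 0, -0.16], "claw": 0.05},
    {"offset": [0.66, -0.14, -0.65], "rotation": [0, 0, -0.22], "claw": 0.05},
    {"offset": [0.84, -0.17, -0.65], "rotation": [0, 0, -0.28], "claw": 0.05},
    {"offset": [0.95, -0.19, -0.65], "rotation": [0, 0, -0.34], "claw": 0.05},
    {"offset": [0.95, -0.19, -0.65], "rotation": [0, 0, -0.4], "claw": 0.05},
    {"offset": [0.95, -0.19, -0.65], "rotation": [0, 0, -0.424], "claw": 0.05},
    {"offset": [0.95, -0.19, -0.65], "rotation": [0, 0, -0.424], "claw": 0.05},
  ],
)

```text
clock: 18.85
tcp_pos: [0.5244, -0.1138, 0.1288]
orientation: [2.219, 2.224, 0.001]
contact_force: [0.4, 0.0, -1.1]
grip_width: 0.0186
gripper_force: 43.0
```

```bash
python3 -c "
from h import *
rel((601,-14.6,130,0),(601,-14.6,77,0))"
```

```text
clock 18.85 tcp [ 524.4 -113.8  128.8] yaw 0.1 j [-0.31  0.42  0.52  2.01 -0.29  0.79  0.37] w 0.0186 g 43.0 F [ 0.4  0.  -1.1]
(601, -14.6, 130) off [0.6604, 0.5118, -0.0077] m 0.125 rot [0.0002, -0.0001, 0.0011] rows 1
(601, -14.6, 77) off [0.6604, 0.5117, 0.3456] m 0.136 rot [0.0002, -0.0001, 0.0011] rows 1
```

>>> drive_tool(
  rows=[
    {"offset": [0.2, 0.15, 0], "rotation": [0, 0, 0], "claw": 0.05},
    {"offset": [0.4, 0.31, 0], "rotation": [0, 0, 0], "claw": 0.05},
    {"offset": [0.6, 0.46, 0], "rotation": [0, 0, 0], "claw": 0.05},
    {"offset": [0.66, 0.512, 0], "rotation": [0, 0, 0], "claw": 0.05},
    {"offset": [0.66, 0.512, 0], "rotation": [0, 0, 0], "claw": 0.05},
    {"offset": [0.66, 0.512, 0.12], "rotation": [0, 0, 0], "claw": 0.05},
    {"offset": [0.66, 0.512, 0.24], "rotation": [0, 0, 0], "claw": 0.05},
    {"offset": [0.66, 0.512, 0.34], "rotation": [0, 0, 0], "claw": 0.05},
    {"offset": [0.66, 0.512, 0.34], "rotation": [0, 0, 0], "claw": 0.05},
    {"offset": [0.66, 0.512, 0.34], "rotation": [0, 0, 0], "claw": 0.05},
  ],
)

```text
clock: 19.68
tcp_pos: [0.6, -0.0165, 0.0772]
orientation: [-2.224, -2.218, 0.003]
contact_force: [0.2, 0.2, 0.7]
grip_width: 0.0188
gripper_force: 43.0
```

```bash
python3 -c "
from h import *
rel((602,-14.6,43.8,0))"
```

```text
clock 19.68 tcp [600.  -16.5  77.2] yaw -0.2 j [-0.41  0.58  0.45  1.88 -0.36  0.76  0.23] w 0.0188 g 43.0 F [0.2 0.2 0.7]
(602, -14.6, 43.8) off [0.0127, 0.0139, 0.2229] m 0.034 rot [-0.001, 0.0004, -0.0013] rows 1
```

>>> drive_tool(
  rows=[
    {"offset": [0.01, 0.01, 0.05], "rotation": [0, 0, 0], "claw": 0.05},
    {"offset": [0.01, 0.01, 0.1], "rotation": [0, 0, 0], "claw": 0.05},
    {"offset": [0.01, 0.01, 0.15], "rotation": [0, 0, 0], "claw": 0.05},
    {"offset": [0.01, 0.01, 0.19], "rotation": [0, 0, 0], "claw": 0.05},
    {"offset": [0.01, 0.01, 0.22], "rotation": [0, 0, 0], "claw": 0.05},
    {"offset": [0.01, 0.01, 0.22], "rotation": [0, 0, 0], "claw": 0.05},
    {"offset": [0.01, 0.01, 0.22], "rotation": [0, 0, 0], "claw": 0.05},
    {"offset": [0.01, 0.01, 0.22], "rotation": [0, 0, 0], "claw": 0.05},
  ],
)

```text
clock: 20.35
tcp_pos: [0.6026, -0.0136, 0.0444]
orientation: [-2.221, -2.221, 0.0]
contact_force: [0.1, 0.4, -0.5]
grip_width: 0.0188
gripper_force: 43.0
```

>>> drive_tool(
  rows=[
    {"offset": [0, 0, 0], "rotation": [0, 0, 0], "claw": 0.3},
    {"offset": [0, 0, 0], "rotation": [0, 0, 0], "claw": 0.4},
    {"offset": [0, 0, 0], "rotation": [0, 0, 0], "claw": 0.4},
    {"offset": [0, 0, 0], "rotation": [0, 0, 0], "claw": 0.4},
    {"offset": [0, 0, -0.1], "rotation": [0, 0, 0], "claw": 0.4},
    {"offset": [0, 0, -0.3], "rotation": [0, 0, 0], "claw": 0.4},
    {"offset": [0, 0, -0.55], "rotation": [0, 0, 0], "claw": 0.4},
    {"offset": [0, -0.2, -0.7], "rotation": [0, 0, 0], "claw": 0.4},
    {"offset": [0, -0.4, -0.8], "rotation": [0, 0, 0], "claw": 0.4},
    {"offset": [0, -0.6, -0.9], "rotation": [0, 0, 0], "claw": 0.4},
    {"offset": [0, -0.6, -0.9], "rotation": [0, 0, 0], "claw": 0.4},
    {"offset": [0, -0.6, -0.9], "rotation": [0, 0, 0], "claw": 0.4},
  ],
)

```text
clock: 21.35
tcp_pos: [0.512, -0.0134, 0.1806]
orientation: [2.221, 2.221, 0.004]
contact_force: [0.7, 0.3, -0.1]
grip_width: 0.0342
gripper_force: 0.0
```

```bash
python3 -c "
from h import *
f=grab_frame('scene');C=cloud(f)
for y in (241,177,113,49,-15,-79):
    m=(abs(C[...,2]-.059)<.006)&(np.hypot(C[...,0]-.602,C[...,1]-y/1000)<.031)
    P=C[m]
    if len(P)>4: r=cv2.minAreaRect((P[:,:2]*1000).astype(np.float32)); print(y,len(P),np.round(r[0],1),np.round(r[1],1),P[:,2].max().round(4))
cv2.imwrite('pics/s9.png',cv2.resize(f['frame'][90:260,230:430,::-1],None,fx=3,fy=3,interpolation=2));rel()"
```

```text
241 24 [592.6 251.2] [60.1 32.3] 0.0614
177 60 [604.2 174.5] [43.4 46. ] 0.0622
113 124 [603.4 112.2] [39.  38.7] 0.0606
49 108 [603.9  48.5] [30.9 30.1] 0.0607
-15 74 [602.8 -15.1] [22.1 20.5] 0.0613
-79 45 [603.  -78.3] [14.2 12.9] 0.0605
clock 21.4 tcp [512.9 -13.2 180.1] yaw 0.0 j [-0.56  0.3   0.55  2.02 -0.2   0.87  0.11] w 0.0344 g 0.0 F [ 0.3 -0.7  0.6]
```

View pics/s9.png

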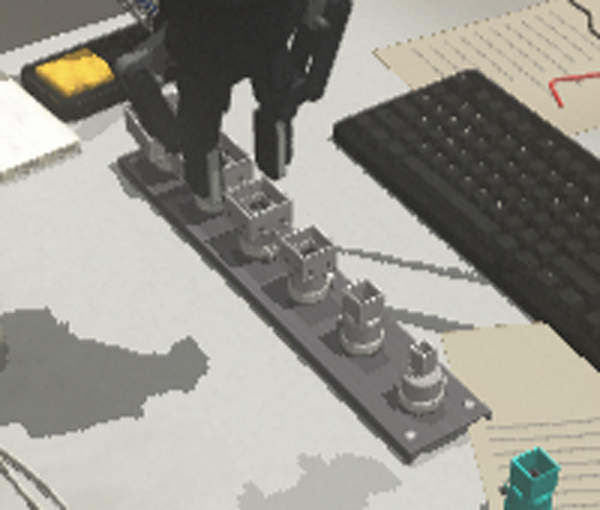

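All six nozzles stand in order and fully seated, from the largest at (150,140) to the smallest at (422,385). The gripper is clear of them.

```bash
python3 -c "
from h import *
print(hand_in())"
```

```text
the job is handed in; nothing more can be done
None
```

The job is handed in: all four loose nozzles are seated outlet up on their pins and the row runs 54, 45, 36, 28, 20, 12 mm, with about 21 s used and the end nozzles and look-alikes not moved.

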